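# Fan the slide mailers along the tray

## Robot

A 6-joint arm with a two-finger parallel gripper is mounted at the origin on the work surface. World frame = base frame: x ahead of the robot, y to its left, z up, the work surface at z = 0. Lengths are in m, angles in rad, forces in N, time in s.
With the tool pointing down it reaches from about 0.225 to 0.875 m from the base axis. Payload 3.4 kg.
Tool frame: the origin (TCP) lies at the very end of the fingers, on their centre line; the grasp point (between the pads) lies 19 mm behind it (manip.hold_point_z is the distance from the TCP to the grasp point, in m); z points along the fingers, y is the line along which they close (so a half turn about z gives the same grasp; the last joint's range is limited). The gripper opens to 85 mm and grips with 20 to 120 N. Pads are 22 mm wide; open, the fingers measure 114 mm over their backs; the gripper's body (76 mm by 85 mm) begins 54 mm behind the grasp point. The pads swing forward as they close: fully open they stand 13 mm farther back than shut.
Start: joints at [-1.448, 0.276, 1.505, -0, 1.361, -0.121], TCP at [0.139, -0.558, 0.231] pointing down, gripper open.
Joint ranges: [-2.89, 2.89], [-0.75, 2.08], [0.22, 2.7], [-1.18, 4.32], [0.11, 2.71], [-2.7, 2.7]. Speed limits (rad/s): [2.57, 2.57, 3.14, 3.14, 3.14, 3.14].

## Interface

Orientations are given as a unit quaternion [w, x, y, z].
In Python, from rig import readout, viewer, order, manip gives the robot as it stands. The module is installed in compiled form; this text tells all that it offers.
- The arm moves only by the tool send_rows, never from a script. Its arguments are lists of equal length, an entry for each row: "xyz": the shift along the world's x, y, z in m, a list of three; "delta_rot": the turn, a rotation vector about the world's x, y, z in degrees, a list of three. In form: {"xyz": [[tx, ty, tz], ...], "delta_rot": [[wx, wy, wz], ...]}. A call has 1 to 12 rows; each row shifts and turns the commanded pose from where the row before left it; what a row does not reach is not made up. A row lasts 1/10 s, in which the tool goes at most 50 mm and 8.59 degrees, less where a joint would pass 70% of its speed; a pose out of reach is approached as far as the arm can. A call with a gripper value outside its range is refused whole. "gripper" is the finger opening in m, from 0 to 0.0854, set as the call begins (left out, the last holds). The fingers move at their own pace and stop on an object; "force" is the grip in N (left out, the last holds). Time passes only in rows, so rows that do not move let the fingers close. It gives the time, the measured TCP pose, the force, the opening and the grip force at its end, in the units of the state.
- readout.get_state(): the state, without advancing time (a new reading comes with each control period).
- viewer.get_image(name): name is "scene" or "top" or "wrist"; returns a dict with "color" (400x640x3 uint8, red, green, blue), "depth" (400x640 float32, m along the optical axis (not along the pixel's ray), 0 where there is no reading), "K" (3x3 intrinsics, pixels), "camera_from_world" (4x4, takes a point from world to camera coordinates). Camera axes: x right, y up, looking along -z (the intrinsics and any distortion apply to the point x, -y, -z); pixel columns grow to the right and rows downward; lengths in m; the calibration is good to about 2 mm. A picture is of the moment at which its call begins.
- order.sign_off(): hands the job in; it is judged then, once.
The state is a dict: "clock": time; "qpos": joint angles; "qd": joint speeds; "effort": joint torques, N m; "position": TCP position; "ee_rot": TCP orientation; "contact_force": force on the tool from outside, world axes, zero at the start; "moment": the same for the moment, N m; "width": finger opening in m; "gripper_force": force on a finger pad.
Only numpy, scipy, OpenCV 4.12 (cv2) and the standard library are available. Lean on these libraries where they do the work, as an engineer would, in place of code of your own. Each camera call takes 0.05 s, during which the arm holds its last target. There are 200 camera calls.

## Task

Lay the two loose narrow slide mailers in the steel tray as a shingled row that carries on, lengthwise, from the one already lying there. Each is in line with the one before, its near end resting on top of that one's far end with about a third of its length overlapping, and its far end down on the tray floor. Leave the mailer already in the tray where it lies; the wide double mailer is not part of the row.

Things in the scene. Friction and masses are not known exactly. Their poses are not given: they have to be found in the camera images.
- tray: Fixed flat steel tray on the bench, 262 mm long (its x), 136 mm wide (its y); floor 3 mm thick, rim 4 mm wide whose top is 8 mm above the bench. Origin: centre of the underside, on the bench. Its x axis points along the tray, away from the end where the first mailer lies; the row grows in +x.
- mailer_first_mid (a point): Centre (half-way up) of the mailer already lying flat in the tray near its -x end, its x along the tray's x: white plastic microscope-slide case, a flat slab 86 mm long (its x), 30 mm wide (its y), 8 mm thick (z), about 30 g, same either way round. Loose; its underside is on the tray floor. Stays where it is.
- mailer_a_mid (a point): Centre (half-way up) of one loose narrow mailer lying flat on the bench: white plastic microscope-slide case, a flat slab 86 mm long (its x), 30 mm wide (its y), 8 mm thick (z), about 30 g, same either way round. It and the other narrow one may go in either order. A bystander case is as long but twice as wide (60 mm), and a round dish lies among them.
- mailer_b_mid (a point): Centre (half-way up) of the other loose narrow mailer lying flat on the bench: white plastic microscope-slide case, a flat slab 86 mm long (its x), 30 mm wide (its y), 8 mm thick (z), about 30 g, same either way round.
Things that resemble listed ones, but are neither listed nor needed, are in the scene too. Leave any purple look-alike of the part that bears mailer_b_mid alone.

How it is judged:
At the end, for the whole second after the job is handed in: First mailer flat, moved under 20 mm. The two others in either order: neighbours' centres 45 to 74 mm apart, within 15 (second) and 20 mm (third) of the first's centre line, under 12 degrees off it, leaning 3.5 to 15 degrees, centres 1 to 11 mm above the first's (distance of mailer_first_mid from where it was at the start of the episode below 0.02 m and angle between mailer_first_mid's own z axis and vertical below 0.05 rad and z of mailer_first_mid in the frame of tray between 0.003 and 0.012 m and ((x of mailer_a_mid in the frame of mailer_first_mid between 0.045 and 0.074 m and y of mailer_a_mid in the frame of mailer_first_mid between -0.015 and 0.015 m and z of mailer_a_mid in the frame of mailer_first_mid between 0.001 and 0.011 m and angle between mailer_a_mid's own z axis and vertical between 0.06 and 0.26 rad and angle between the y axis of each of mailer_a_mid, mailer_b_mid and the y axis of mailer_first_mid, either way round below 0.22 rad and distance between mailer_a_mid and mailer_b_mid between 0.045 and 0.074 m and x of mailer_b_mid in the frame of mailer_first_mid above 0.085 m and y of mailer_b_mid in the frame of mailer_first_mid between -0.02 and 0.02 m and z of mailer_b_mid in the frame of mailer_first_mid between 0.001 and 0.011 m and angle between mailer_b_mid's own z axis and vertical between 0.06 and 0.26 rad) or (x of mailer_b_mid in the frame of mailer_first_mid between 0.045 and 0.074 m and y of mailer_b_mid in the frame of mailer_first_mid between -0.015 and 0.015 m and z of mailer_b_mid in the frame of mailer_first_mid between 0.001 and 0.011 m and angle between mailer_b_mid's own z axis and vertical between 0.06 and 0.26 rad and angle between the y axis of each of mailer_b_mid, mailer_a_mid and the y axis of mailer_first_mid, either way round below 0.22 rad and distance between mailer_b_mid and mailer_a_mid between 0.045 and 0.074 m and x of mailer_a_mid in the frame of mailer_first_mid above 0.085 m and y of mailer_a_mid in the frame of mailer_first_mid between -0.02 and 0.02 m and z of mailer_a_mid in the frame of mailer_first_mid between 0.001 and 0.011 m and angle between mailer_a_mid's own z axis and vertical between 0.06 and 0.26 rad))); the robot touches nothing.
It also fails if it takes over 42 s, if anything falls off the work surface, if the arm or the gripper's body presses on something with over 40 N, if the wrist force passes 120 N, or if a joint passes its speed limit or range.

## Working session

There is one attempt and no reset: what is moved stays moved. The work goes in short steps, Python scripts to look and compute and a tool call to move; the robot and the scene stay as the last step left them, time stands still between calls to the robot, and variables do not carry over. Pictures are saved under pics/ and viewed, at most 10 in all, crops included, and the job is handed in when it is done.

Besides the shell and the picture viewer there is one more tool, called by a JSON object that holds its "name" and its "arguments", one argument or row to a line. send_rows: Moves the arm, as the interface text tells. Its arguments: {"type":"object","properties":{"xyz":{"type":"array"},"delta_rot":{"type":"array"},"gripper":{"type":"number"},"force":{"type":"number"}},"required":["xyz","delta_rot"]}

```bash
mkdir -p pics; cat > h.py <<'E'
import numpy as np, cv2
from rig import readout, viewer, order, manip
def grab(n,tag):
    im=viewer.get_image(n); cv2.imwrite(f'pics/{tag}.png',im['color'][:,:,::-1]); np.savez(f'pics/{tag}.npz',**im); return im
def ray(im,uv,z):
    K=im['K'];T=np.linalg.inv(im['camera_from_world'])
    d=np.array([(uv[0]-K[0,2])/K[0,0],-(uv[1]-K[1,2])/K[1,1],-1.])
    d=T[:3,:3]@d;o=T[:3,3];return o+d*(z-o[2])/d[2]
E
python3 - <<'E'
from h import *
a=grab('top','top0');b=grab('scene','scene0')
for i in(a,b):print(i['K'],np.linalg.inv(i['camera_from_world']).round(3))
s=readout.get_state();print(s)
E
```

```text
[[447.45710528   0.         322.27823315]
 [  0.         447.45710528 193.76914584]
 [  0.           0.           1.        ]] [[-0.021  0.996 -0.089  0.391]
 [-1.    -0.02   0.004  0.054]
 [ 0.002  0.089  0.996  0.849]
 [ 0.     0.     0.     1.   ]]
[[474.43597567   0.         321.91153443]
 [  0.         474.43597567 195.94443827]
 [  0.           0.           1.        ]] [[-0.785 -0.368  0.498  0.921]
 [ 0.619 -0.483  0.619  0.562]
 [ 0.013  0.794  0.607  0.551]
 [ 0.     0.     0.     1.   ]]
{'clock': 0.1, 'qpos': array([-1.44801091e+00,  2.76550053e-01,  1.50599942e+00, -6.51170856e-06,
        1.36072897e+00, -1.21016764e-01]), 'qd': array([ 0.00106784, -0.00040341, -0.00292134,  0.00039263, -0.00142609,
        0.00054598]), 'effort': array([ 1.44688205e-03, -4.17701054e+01, -2.46404833e+01, -1.81507862e-04,
        5.73327328e-03, -2.06399292e-06]), 'position': array([ 0.13872607, -0.55752423,  0.23051863]), 'ee_rot': array([-8.42894797e-04,  9.92578822e-01,  1.21600044e-01, -3.92910406e-06]), 'contact_force': array([0.24429525, 0.55824195, 0.33663057]), 'moment': array([-0.02730918,  0.03092134,  0.04764869]), 'gripper_force': 0.0, 'width': 0.0857338853163703}
```

View pics/top0.png

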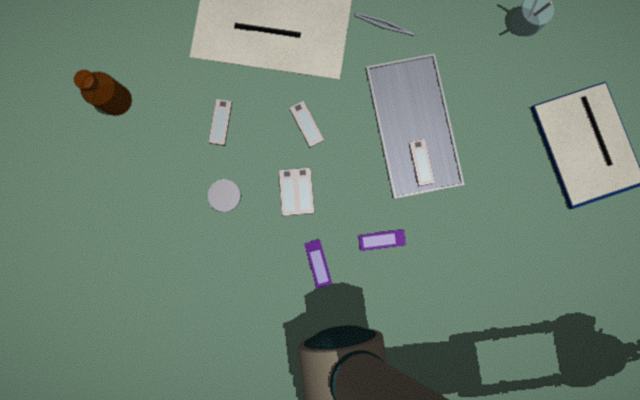

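View pics/scene0.png

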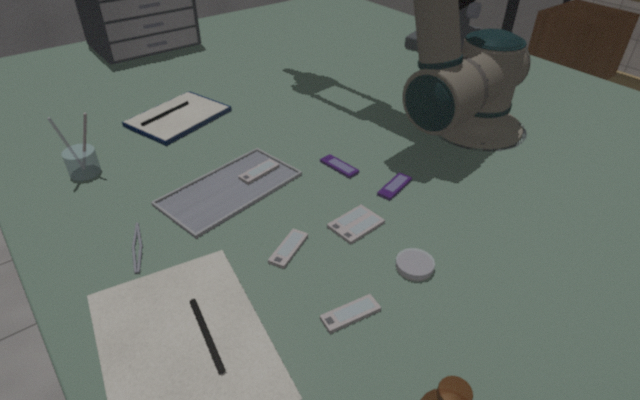

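The top view shows the tray, centred near (415,126), with the first mailer at (422,162). The loose narrow mailers are at (220,122) and (307,124). The wide mailer is at (296,192), the dish at (224,195), and the purple look-alikes at (318,263) and (382,240).

```bash
cat >> h.py <<'E'
def box(im,mask,c,z):
    n,l,st,ce=cv2.connectedComponentsWithStats(mask.astype(np.uint8))
    k=min(range(1,n),key=lambda i:np.hypot(*(ce[i]-c))+1e3*(st[i,4]<60))
    cs,_=cv2.findContours((l==k).astype(np.uint8),cv2.RETR_EXTERNAL,cv2.CHAIN_APPROX_NONE)
    w=np.array([ray(im,p[0],z)[:2] for p in max(cs,key=len)])
    r=cv2.minAreaRect((w*1000).astype(np.float32)); (cx,cy),(a,b),t=r
    if b>a: a,b,t=b,a,t+90
    t=(t+90)%180-90
    return dict(c=(round(cx,1),round(cy,1)),size=(round(a,1),round(b,1)),ang=round(t,1))
E
python3 - <<'E'
from h import *
im=dict(np.load('pics/top0.npz')); rgb=im['color'].astype(int)
hsv=cv2.cvtColor(im['color'],cv2.COLOR_RGB2HSV)
print(rgb[122,200],rgb[130,219],rgb[103,222],rgb[130,307],rgb[165,422],rgb[100,400],rgb[150,395], rgb[60,380])
r,g,b=rgb.transpose(2,0,1)
m=(r>g-2)   # bench is green, tray bluish
m2=cv2.morphologyEx(m.astype(np.uint8),cv2.MORPH_CLOSE,np.ones((3,3)))
cv2.imwrite('pics/m.png',m2*255)
for c,z in(((220,122),.008),((307,124),.008),((296,192),.008),((422,162),.011)): print(c,box(im,m2,c,z))
t=(b>g+3)|m2.astype(bool); t[:50]=0; print('tray',box(im,t,(415,126),.008))
E
```

```text
[107 129 108] [167 180 182] [85 77 85] [172 185 189] [197 210 210] [144 148 157] [163 163 176] [109 135 122]
(220, 122) {'c': (608.8, 243.3), 'size': (86.9, 30.5), 'ang': -9.8}
(307, 124) {'c': (601.8, 78.4), 'size': (86.2, 30.5), 'ang': 26.4}
(296, 192) {'c': (471.7, 100.4), 'size': (86.1, 60.8), 'ang': 3.7}
(422, 162) {'c': (594.5, -127.3), 'size': (259.1, 135.8), 'ang': 9.9}
tray {'c': (595.3, -127.9), 'size': (260.0, 136.3), 'ang': 9.9}
```

View pics/m.png

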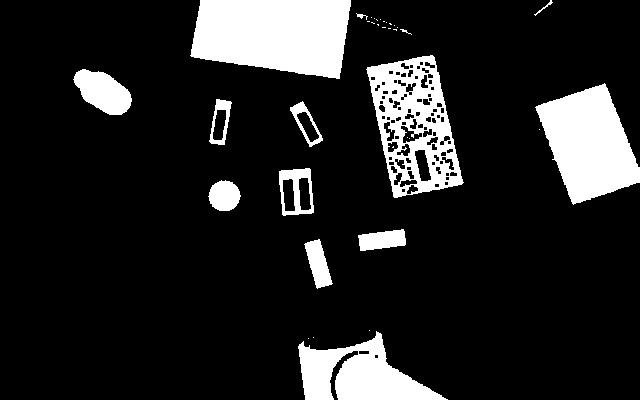

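The mask separates the loose mailers cleanly. The first mailer is merged with the tray, so it needs its own mask.

```bash
python3 - <<'E'
from h import *
im=dict(np.load('pics/top0.npz')); rgb=im['color'].astype(int)
for v in (163,): print(rgb[162,405:440].tolist()[::2])
r,g,b=rgb.transpose(2,0,1)
m=np.zeros(r.shape,bool); m[135:190,405:438]=True
for d in (5,8):
  k=m&((r>185)|(r>b+d)); k=cv2.morphologyEx(k.astype(np.uint8),cv2.MORPH_OPEN,np.ones((2,2)))
  print(d,box(im,k,(422,162),.011))
E
```

```text
[[166, 169, 181], [163, 170, 181], [164, 169, 178], [160, 164, 176], [118, 112, 116], [199, 190, 185], [196, 200, 200], [198, 212, 213], [199, 207, 209], [194, 206, 209], [197, 209, 210], [198, 197, 198], [190, 182, 179], [157, 158, 169], [160, 163, 174], [160, 167, 175], [157, 160, 173], [157, 158, 169]]
5 {'c': (520.1, -140.2), 'size': (84.4, 31.1), 'ang': 10.2}
8 {'c': (520.5, -140.5), 'size': (83.7, 30.4), 'ang': 10.2}
```

{"name": "send_rows", "arguments": {
  "xyz": [
    [0.024,0.032,0],
    [0.024,0.032,0],
    [0.024,0.032,0],
    [0.024,0.032,0],
    [0.024,0.032,0],
    [0.024,0.032,0],
    [0.024,0.032,0],
    [0.024,0.032,0],
    [0.024,0.032,0],
    [0.024,0.032,0],
    [0.024,0.032,0],
    [0.024,0.032,0]
  ],
  "delta_rot": [
    [0,0,1],
    [0,0,1],
    [0,0,1],
    [0,0,1],
    [0,0,1],
    [0,0,1],
    [0,0,1],
    [0,0,1],
    [0,0,1],
    [0,0,1],
    [0,0,1],
    [0,0,1]
  ],
  "gripper": 0.055
}}

```text
clock: 1.3
position: [0.4273, -0.1724, 0.2311]
ee_rot: [-0.0, 0.974, 0.225, -0.0]
contact_force: [0.2, 0.3, 0.3]
width: 0.0549
gripper_force: 0.0
```

{"name": "send_rows", "arguments": {
  "xyz": [
    [0.0218,0.0313,-0.015],
    [0.0218,0.0313,-0.015],
    [0.0218,0.0313,-0.015],
    [0.0218,0.0313,-0.015],
    [0.0218,0.0313,-0.015],
    [0.0218,0.0313,-0.015],
    [0.0218,0.0313,-0.015],
    [0.0218,0.0313,-0.015],
    [0,0,-0.02],
    [0,0,-0.02],
    [0,0,-0.02],
    [0,0,0]
  ],
  "delta_rot": [
    [0,0,0.4],
    [0,0,0],
    [0,0,0],
    [0,0,0],
    [0,0,0],
    [0,0,0],
    [0,0,0],
    [0,0,0],
    [0,0,0],
    [0,0,0],
    [0,0,0],
    [0,0,0]
  ]
}}

```text
clock: 2.5
position: [0.5984, 0.0765, 0.0481]
ee_rot: [-0.001, 0.974, 0.228, -0.004]
contact_force: [-0.1, 0.1, -0.3]
width: 0.0549
gripper_force: 0.0
```

```bash
python3 - <<'E'
from h import *
grab('wrist','w1')
E
```

```text
(no output)
```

View pics/w1.png

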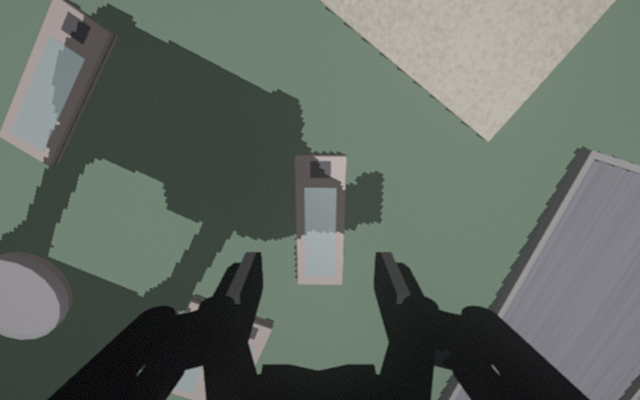

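The wrist view shows the mailer (columns 295–345) centred and parallel between the fingertips (columns 260 and 375).

{"name": "send_rows", "arguments": {
  "xyz": [
    [0.001,0,-0.015],
    [0,0,-0.015],
    [0,0,-0.01],
    [0,0,-0.005],
    [0,0,0],
    [0,0,0]
  ],
  "delta_rot": [
    [0,0,0],
    [0,0,0],
    [0,0,0],
    [0,0,0],
    [0,0,0],
    [0,0,0]
  ]
}}

```text
clock: 3.15
position: [0.6028, 0.0763, 0.007]
ee_rot: [0.0, 0.974, 0.228, 0.001]
contact_force: [-0.3, 0.4, -0.2]
width: 0.055
gripper_force: 0.0
```

{"name": "send_rows", "arguments": {
  "xyz": [
    [0,0.001,-0.003],
    [0,0,-0.002],
    [0,0,0]
  ],
  "delta_rot": [
    [0,0,0],
    [0,0,0],
    [0,0,0]
  ]
}}

```text
clock: 3.45
position: [0.602, 0.0774, 0.0012]
ee_rot: [0.0, 0.974, 0.228, -0.0]
contact_force: [-0.8, -1.4, 0.7]
width: 0.0549
gripper_force: 0.0
```

{"name": "send_rows", "arguments": {
  "xyz": [
    [0,0,0],
    [0,0,0],
    [0,0,0],
    [0,0,0],
    [0,0,0],
    [0,0,0]
  ],
  "delta_rot": [
    [0,0,0],
    [0,0,0],
    [0,0,0],
    [0,0,0],
    [0,0,0],
    [0,0,0]
  ],
  "gripper": 0.02,
  "force": 30
}}

```text
clock: 4.05
position: [0.6025, 0.0774, 0.0016]
ee_rot: [0.0, 0.974, 0.228, 0.0]
contact_force: [-1.0, -0.6, 3.4]
width: 0.0291
gripper_force: 29.9
```

{"name": "send_rows", "arguments": {
  "xyz": [
    [0,0,0.02],
    [0,0,0.03],
    [-0.003,-0.0259,0.01],
    [-0.003,-0.0259,0],
    [-0.003,-0.0259,0],
    [-0.003,-0.0259,0],
    [-0.003,-0.0259,0],
    [-0.003,-0.0259,0],
    [-0.003,-0.0259,0],
    [-0.003,-0.0259,0],
    [0,0,-0.01],
    [0,0,-0.01]
  ],
  "delta_rot": [
    [0,0,0],
    [0,0,0],
    [0,0,-2.05],
    [0,0,-2.05],
    [0,0,-2.05],
    [0,0,-2.05],
    [0,0,-2.05],
    [0,0,-2.05],
    [0,0,-2.05],
    [0,0,-2.05],
    [-0.7,3.94,0],
    [-0.7,3.94,0]
  ]
}}

```text
clock: 5.25
position: [0.5775, -0.1312, 0.0415]
ee_rot: [0.006, 0.994, 0.085, -0.071]
contact_force: [-0.2, 0.7, -0.6]
width: 0.0289
gripper_force: 29.8
```

{"name": "send_rows", "arguments": {
  "xyz": [
    [0,0,0],
    [0,0,0]
  ],
  "delta_rot": [
    [0,0,0],
    [0,0,0]
  ]
}}

```text
clock: 5.45
position: [0.5778, -0.1295, 0.0407]
ee_rot: [0.006, 0.994, 0.087, -0.07]
contact_force: [-0.1, -0.1, -0.7]
width: 0.029
gripper_force: 29.8
```

```bash
python3 - <<'E'
from h import *
from scipy.spatial.transform import Rotation as R
s=readout.get_state(); print(s['position'],R.from_quat(s['ee_rot'],scalar_first=True).as_matrix().round(3),s['width'])
grab('wrist','w2')
E
```

```text
[ 0.57781808 -0.12945679  0.04066214] [[ 0.975  0.174 -0.138]
 [ 0.172 -0.985 -0.024]
 [-0.14  -0.001 -0.99 ]] 0.029015063938076416
```

View pics/w2.png

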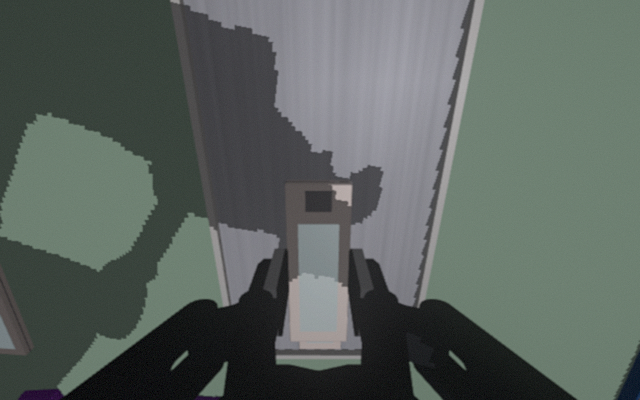

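The wrist view shows the mailer (columns 285–352) held between the fingers and aligned with the tray. It is tilted far end down.

{"name": "send_rows", "arguments": {
  "xyz": [
    [0,0,-0.01],
    [0,0,-0.01],
    [0,0,-0.006],
    [0,0,-0.002],
    [0,0,0],
    [0,0,0]
  ],
  "delta_rot": [
    [0,0,0],
    [0,0,0],
    [0,0,0],
    [0,0,0],
    [0,0,0],
    [0,0,0]
  ]
}}

```text
clock: 6.1
position: [0.5783, -0.1299, 0.0134]
ee_rot: [0.006, 0.994, 0.087, -0.069]
contact_force: [0.2, -0.5, -0.3]
width: 0.0286
gripper_force: 29.8
```

{"name": "send_rows", "arguments": {
  "xyz": [
    [0,0,-0.001],
    [0,0,0]
  ],
  "delta_rot": [
    [0,0,0],
    [0,0,0]
  ]
}}

```text
clock: 6.3
position: [0.5784, -0.1299, 0.0125]
ee_rot: [0.006, 0.994, 0.087, -0.069]
contact_force: [0.6, -0.2, -0.3]
width: 0.0289
gripper_force: 29.8
```

{"name": "send_rows", "arguments": {
  "xyz": [
    [0,0,-0.001],
    [0,0,0],
    [0,0,0]
  ],
  "delta_rot": [
    [0,0,0],
    [0,0,0],
    [0,0,0]
  ]
}}

```text
clock: 6.6
position: [0.5782, -0.1298, 0.0113]
ee_rot: [0.006, 0.994, 0.087, -0.07]
contact_force: [-1.3, -0.9, -1.0]
width: 0.0289
gripper_force: 29.8
```

{"name": "send_rows", "arguments": {
  "xyz": [
    [0,0,-0.001],
    [0,0,0],
    [0,0,0]
  ],
  "delta_rot": [
    [0,0,0],
    [0,0,0],
    [0,0,0]
  ]
}}

```text
clock: 6.9
position: [0.5783, -0.1298, 0.0105]
ee_rot: [0.006, 0.994, 0.087, -0.069]
contact_force: [-0.0, 0.2, 2.2]
width: 0.029
gripper_force: 30.0
```

{"name": "send_rows", "arguments": {
  "xyz": [
    [0,0,0],
    [0,0,0],
    [0,0,0],
    [0,0,0],
    [-0.003,0,0.025],
    [-0.004,0,0.03],
    [0,0.01,0.03]
  ],
  "delta_rot": [
    [0,0,0],
    [0,0,0],
    [0,0,0],
    [0,0,0],
    [0,0,0],
    [0,0,0],
    [0,0,0]
  ],
  "gripper": 0.05
}}

```text
clock: 7.6
position: [0.5704, -0.1206, 0.0958]
ee_rot: [0.006, 0.994, 0.086, -0.07]
contact_force: [0.8, 0.2, -0.6]
width: 0.0497
gripper_force: 0.0
```

{"name": "send_rows", "arguments": {
  "xyz": [
    [0.0038,0.0363,0],
    [0.0038,0.0363,0],
    [0.0038,0.0363,0],
    [0.0038,0.0363,0],
    [0.0038,0.0363,0],
    [0.0038,0.0363,0],
    [0.0038,0.0363,0],
    [0.0038,0.0363,0],
    [0.0038,0.0363,0],
    [0.0038,0.0363,0],
    [0,0,-0.02],
    [0,0,-0.02]
  ],
  "delta_rot": [
    [0.7,-3.94,0],
    [0.7,-3.94,0],
    [0,0,-2.5],
    [0,0,-2.5],
    [0,0,-2.5],
    [0,0,-2.5],
    [0,0,-2.5],
    [0,0,-2.5],
    [0,0,-2.5],
    [0,0,-2.3],
    [0,0,0],
    [0,0,0]
  ]
}}

```text
clock: 8.8
position: [0.6096, 0.2449, 0.0554]
ee_rot: [-0.0, 0.996, -0.084, 0.001]
contact_force: [-0.3, 0.4, -0.7]
width: 0.0498
gripper_force: 0.0
```

{"name": "send_rows", "arguments": {
  "xyz": [
    [0,0,0],
    [0,0,0]
  ],
  "delta_rot": [
    [0,0,0],
    [0,0,0]
  ]
}}

```text
clock: 9.0
position: [0.609, 0.2431, 0.0552]
ee_rot: [0.0, 0.996, -0.086, -0.0]
contact_force: [-0.4, 0.8, 0.3]
width: 0.0499
gripper_force: 0.0
```

```bash
python3 - <<'E'
from h import *
from scipy.spatial.transform import Rotation as R
w=grab('wrist','w3'); a=grab('top','top1'); grab('scene','scene1')
s=readout.get_state(); print(s['position'],R.from_quat(s['ee_rot'],scalar_first=True).as_matrix().round(3))
v=np.vstack([cv2.resize(a['color'][40:210,350:480],None,fx=3,fy=3)[:510],]);w2=cv2.resize(w['color'],(400,250))
c=np.zeros((510,790,3),np.uint8);c[:,:390]=v;c[:250,390:]=w2;c[255:505,390:]=cv2.resize(np.load('pics/scene1.npz')['color'][120:245,130:330],(400,250))
cv2.imwrite('pics/c1.png',c[:,:,::-1])
E
```

```text
[0.61012585 0.24307894 0.05659314] [[ 0.985 -0.171  0.002]
 [-0.171 -0.985  0.001]
 [ 0.002 -0.001 -1.   ]]
```

View pics/c1.png

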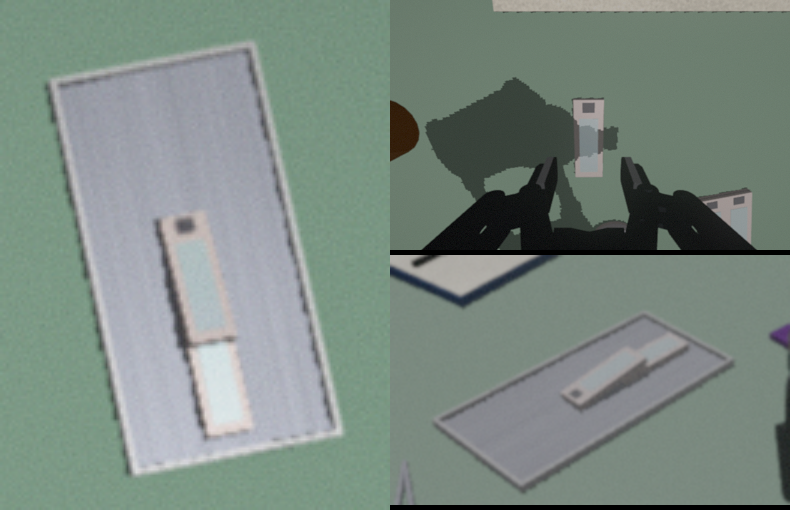

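The second mailer is shingled on the first and in line with it (left panel, centre near (200,275)). The third lies centred between the open fingers.

{"name": "send_rows", "arguments": {
  "xyz": [
    [0,0,-0.015],
    [0,0,-0.015],
    [0,0,-0.012],
    [0,0,-0.008],
    [0,0,-0.004],
    [0,0,0],
    [0,0,0]
  ],
  "delta_rot": [
    [0,0,0],
    [0,0,0],
    [0,0,0],
    [0,0,0],
    [0,0,0],
    [0,0,0],
    [0,0,0]
  ]
}}

```text
clock: 9.85
position: [0.6096, 0.2433, 0.0018]
ee_rot: [-0.0, 0.996, -0.086, 0.0]
contact_force: [-0.8, 0.2, 0.4]
width: 0.0501
gripper_force: 0.0
```

```bash
python3 - <<'E'
from h import *
im=dict(np.load('pics/top1.npz')); r,g,b=im['color'].astype(int).transpose(2,0,1)
m=np.zeros(r.shape,bool); m[105:190,400:438]=True
k=m&((r>183)|(r>b+5)); k=cv2.morphologyEx(k.astype(np.uint8),cv2.MORPH_OPEN,np.ones((2,2)))
x=box(im,k,(420,150),.012); print(x); ys,xs=np.nonzero(k)
f=np.array([.985,.174]);w=np.array([ray(im,(u,v),.011)[:2] for u,v in zip(xs,ys)])-[.521,-.140]
s=w@f; y=w@[-.174,.985]
print(s.min(),s.max())
for lo,hi in((-.04,.01),(.03,.09)):
  q=(s>lo)&(s<hi); print(y[q].mean(),np.percentile(y[q],[2,98]))
E
```

```text
{'c': (548.4, -136.4), 'size': (143.7, 33.8), 'ang': 9.9}
-0.05639027809558106 0.09975673915908571
0.00797319374530413 [-0.01557255  0.04590001]
-0.0001398395315364412 [-0.0167105   0.01448991]
```

{"name": "send_rows", "arguments": {
  "xyz": [
    [0,0,0],
    [0,0,0],
    [0,0,0],
    [0,0,0],
    [0,0,0],
    [0,0,0]
  ],
  "delta_rot": [
    [0,0,0],
    [0,0,0],
    [0,0,0],
    [0,0,0],
    [0,0,0],
    [0,0,0]
  ],
  "gripper": 0.02,
  "force": 30
}}

```text
clock: 10.45
position: [0.6098, 0.2433, 0.0021]
ee_rot: [-0.0, 0.996, -0.086, 0.001]
contact_force: [0.3, -0.2, 5.6]
width: 0.029
gripper_force: 30.2
```

{"name": "send_rows", "arguments": {
  "xyz": [
    [0,0,0.02],
    [0,0,0.03],
    [0.0026,-0.0363,0.01],
    [0.0026,-0.0363,0.01],
    [0.0026,-0.0363,0],
    [0.0026,-0.0363,0],
    [0.0026,-0.0363,0],
    [0.0026,-0.0363,0],
    [0.0026,-0.0363,0],
    [0.0026,-0.0363,0],
    [0.0026,-0.0363,0],
    [0.0026,-0.0363,0]
  ],
  "delta_rot": [
    [0,0,0],
    [0,0,0],
    [0,0,2.5],
    [0,0,2.5],
    [0,0,2.5],
    [0,0,2.5],
    [0,0,2.5],
    [0,0,2.5],
    [0,0,2.5],
    [0,0,2.3],
    [-0.7,3.94,0],
    [-0.7,3.94,0]
  ]
}}

```text
clock: 11.65
position: [0.6341, -0.1213, 0.0713]
ee_rot: [0.006, 0.994, 0.086, -0.071]
contact_force: [0.7, 0.9, -0.6]
width: 0.0289
gripper_force: 29.8
```

{"name": "send_rows", "arguments": {
  "xyz": [
    [0,0,-0.015],
    [0,0,-0.015],
    [0,0,0],
    [0,0,0]
  ],
  "delta_rot": [
    [0,0,0],
    [0,0,0],
    [0,0,0],
    [0,0,0]
  ]
}}

```text
clock: 12.05
position: [0.6338, -0.1183, 0.0404]
ee_rot: [0.006, 0.994, 0.087, -0.071]
contact_force: [0.3, -0.1, 0.0]
width: 0.0289
gripper_force: 29.8
```

```bash
python3 - <<'E'
from h import *
from scipy.spatial.transform import Rotation as R
s=readout.get_state(); print(s['position'],R.from_quat(s['ee_rot'],scalar_first=True).as_matrix().round(3),s['width'])
E
```

```text
[ 0.63382344 -0.11832482  0.0403625 ] [[ 0.975  0.174 -0.14 ]
 [ 0.173 -0.985 -0.023]
 [-0.142 -0.001 -0.99 ]] 0.0289452199839861
```

{"name": "send_rows", "arguments": {
  "xyz": [
    [0.001,-0.001,-0.01],
    [0,0,-0.01],
    [0,0,-0.005],
    [0,0,-0.002],
    [0,0,-0.001],
    [0,0,0]
  ],
  "delta_rot": [
    [0,0,0],
    [0,0,0],
    [0,0,0],
    [0,0,0],
    [0,0,0],
    [0,0,0]
  ]
}}

```text
clock: 12.65
position: [0.6363, -0.1208, 0.0134]
ee_rot: [0.006, 0.994, 0.087, -0.069]
contact_force: [0.3, 1.1, -0.9]
width: 0.0289
gripper_force: 29.9
```

{"name": "send_rows", "arguments": {
  "xyz": [
    [0,0,-0.001],
    [0,0,0],
    [0,0,0]
  ],
  "delta_rot": [
    [0,0,0],
    [0,0,0],
    [0,0,0]
  ]
}}

```text
clock: 12.95
position: [0.6363, -0.1209, 0.0125]
ee_rot: [0.006, 0.994, 0.087, -0.069]
contact_force: [0.5, 0.2, 0.1]
width: 0.0286
gripper_force: 29.9
```

{"name": "send_rows", "arguments": {
  "xyz": [
    [0,0,-0.001],
    [0,0,0],
    [0,0,0]
  ],
  "delta_rot": [
    [0,0,0],
    [0,0,0],
    [0,0,0]
  ]
}}

```text
clock: 13.25
position: [0.6362, -0.1208, 0.0113]
ee_rot: [0.006, 0.994, 0.087, -0.07]
contact_force: [0.1, 0.8, -0.1]
width: 0.0291
gripper_force: 29.8
```

{"name": "send_rows", "arguments": {
  "xyz": [
    [0,0,-0.0007],
    [0,0,0],
    [0,0,0]
  ],
  "delta_rot": [
    [0,0,0],
    [0,0,0],
    [0,0,0]
  ]
}}

```text
clock: 13.55
position: [0.6363, -0.1208, 0.011]
ee_rot: [0.006, 0.994, 0.087, -0.069]
contact_force: [-2.1, 0.2, 2.7]
width: 0.0288
gripper_force: 30.2
```

Contact is made, so I'll release, retreat and check.

{"name": "send_rows", "arguments": {
  "xyz": [
    [0,0,0],
    [0,0,0],
    [0,0,0],
    [0,0,0],
    [-0.003,0,0.025],
    [-0.004,0,0.03],
    [0,0.01,0.03],
    [0,0.04,0.02],
    [0,0.04,0],
    [0,0.04,0],
    [0,0.04,0],
    [0,0.04,0]
  ],
  "delta_rot": [
    [0,0,0],
    [0,0,0],
    [0,0,0],
    [0,0,0],
    [0,0,0],
    [0,0,0],
    [0,0,0],
    [0,0,0],
    [0,0,0],
    [0,0,0],
    [0,0,0],
    [0,0,0]
  ],
  "gripper": 0.05
}}

```text
clock: 14.75
position: [0.6291, 0.0907, 0.1157]
ee_rot: [0.006, 0.994, 0.087, -0.069]
contact_force: [0.9, 0.1, -0.1]
width: 0.0499
gripper_force: 0.0
```

{"name": "send_rows", "arguments": {
  "xyz": [
    [0,0.04,0],
    [0,0.04,0],
    [0,0,0],
    [0,0,0]
  ],
  "delta_rot": [
    [0,0,0],
    [0,0,0],
    [0,0,0],
    [0,0,0]
  ]
}}

```text
clock: 15.15
position: [0.6289, 0.1699, 0.1154]
ee_rot: [0.007, 0.994, 0.088, -0.07]
contact_force: [-0.5, -0.9, -0.4]
width: 0.05
gripper_force: 0.0
```

```bash
python3 - <<'E'
from h import *
a=grab('top','top2'); b=grab('scene','scene2')
c=np.zeros((510,790,3),np.uint8);c[:,:390]=cv2.resize(a['color'][40:210,350:480],(390,510));c[:250,390:]=cv2.resize(b['color'][120:245,130:330],(400,250))
cv2.imwrite('pics/c2.png',c[:,:,::-1])
r,g,bb=a['color'].astype(int).transpose(2,0,1)
m=np.zeros(r.shape,bool); m[70:190,390:438]=True
k=m&((r>183)|(r>bb+5)); k=cv2.morphologyEx(k.astype(np.uint8),cv2.MORPH_OPEN,np.ones((2,2)))
print(box(a,k,(415,135),.012))
E
```

```text
{'c': (577.2, -132.0), 'size': (202.0, 33.9), 'ang': 9.9}
```

View pics/c2.png

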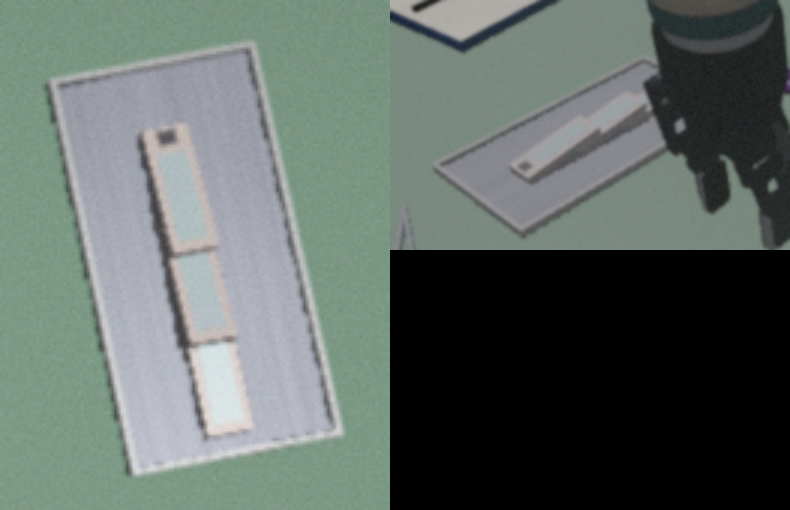

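The picture shows a straight shingled row of three (left panel, from (225,430) to (165,130)). It is 202 mm long, as planned, and the gripper is clear of it. I'm handing in.

```bash
python3 -c "
from rig import order; print(order.sign_off())"
```

```text
the job is handed in; nothing more can be done
None
```

I laid both loose narrow mailers in the tray as a straight shingled row carrying on from the first one, about 58 mm between centres and leaning about 8°, and handed the job in at about 15 s of the 42 s; no verdict came back.

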